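# Collapse the telescopic pick-up light, switch it off and put it away

### The job

Take the yellow telescopic pick-up light from its sloping rest and collapse its two tubes fully home, the thin innermost one first, then the thicker one. Then click it off by pressing its red tail button fully in against the blue bench stop, and lay it gently, flat and still collapsed, in the empty wide bay of the grey tray. Do not ram it into the stop, and leave everything else on the bench where it is.

Things in the scene. Friction and masses are not known exactly. Their poses are not given: they have to be found in the camera images.
- light: Loose pick-up light, 0.15 to 0.25 kg; yellow square handle 24 x 24 x 120 long; origin at the handle's centre, on its axis; x along it, + to the nose (tubes), - to the red button; +z out of the face uppermost in the rest. At the start x points 35 degrees upwards, nose up. Tubes slide out of its x = +60 mm end; nose tip at x = 82 mm + both tube joint values. Grip it across mid-handle.
- inner_tube (a joint): How far the inner tube (10 diameter, black head 16 diameter x 16 long on its tip) is drawn out of the middle tube, m: 0 fully home, at most 0.05; starts 0.03 to 0.05. Friction about 3 N: pushed on the nose, this tube goes in first.
- middle_tube (a joint): How far the middle tube (16 diameter, dark collar 19 diameter x 6 at its front) is drawn out of the handle, m: 0 fully home, at most 0.05; starts 0.03 to 0.05. Friction about 8 N; pushing on the nose moves it once the inner tube is home. Pushing its collar directly sends it in first, which is wrong.
- nose (a point): Centre of the flat tip of the light's black head.
- tail_button (a joint): How far the red tail button is pressed into the handle, m: 0 out, 0.005 fully in. Sprung: it starts moving at about 1 N, is fully in at about 5.5 N and comes out again by itself; over 4 mm is a click.
- button_tip (a point): Centre of the outer face of the red button (12 diameter, standing out 8 mm: at light x = -68 mm).
- rest: Fixed sloping rest; origin under its base (70 wide, x = -65 to 85 mm); its x is the horizontal direction in which the slope rises, at 35 degrees. It holds the handle's centre 78 mm above the bench at its origin, on a rail 18 wide, between black cheeks (50 wide over all) at the handle's ends; the middle 75 mm of the handle is free on both sides. A lip stops the lower end. About 125 mm high.
- stop: Fixed blue upright bench stop with rubber-clad faces; origin under its centre; block 60 along its x, 40 along its y, 190 tall, on a foot 80 x 90 x 10. Its upright working faces look to its own +y and -y, 20 mm from the centre.
- tray: Fixed grey tray 220 x 172, 30 tall, floor 6 thick; origin under its centre. Wide bay towards its +y (102 inside), narrow bay towards its -y (52 inside, holds a screwdriver), both 208 long along x; walls 6 thick.
- bay (a point): Middle of the wide bay, on top of two rubber bars 10 high (14 wide, across the bay at x = -40 and +40 mm) on the floor; 16 mm above the bench. x along the bay. The light laid on the bars has its axis 12 mm above this point.
- marker_box: Loose cardboard box of markers, 60 x 90 x 50 tall (mm). Origin under its centre. Leave alone.
- jar: Loose small jar with red cap, 42 diameter, 92 tall, near the rest (mm). Origin under its centre. Leave alone.
- tape_roll: Loose orange roll of tape lying flat, 90 diameter, 24 tall (mm). Origin under its centre. Leave alone.
- disc_case: Loose single disc case lying flat, 124 x 142 x 10 (mm). Origin under its centre. Leave alone.
- screwdriver: Loose screwdriver, 170 long, lying in the tray's narrow bay (mm). Origin under its centre. Leave alone.
There are look-alikes about, which are no part of the job. There is more than one size of the light; the job needs the smaller.

How it is judged:
By the outcome, as a careful person would: the job done as asked, in the order asked, and still so for the second after the job is handed in, with the robot touching nothing.
It also fails if it takes over 72 s, if anything falls off the work surface, if the arm or the gripper's body presses on something with over 40 N, if the wrist force passes 120 N, or if a joint passes its speed limit or range.

### The arm

A 6-joint arm with a two-finger parallel gripper is mounted at the origin on the work surface. World frame = base frame: x ahead of the robot, y to its left, z up, the work surface at z = 0. Lengths are in m, angles in degrees, forces in N, time in s.
With the tool pointing down it reaches from about 0.35 to 0.975 m from the base axis. Payload 7.1 kg.
Tool frame: the origin (TCP) lies between the finger pads; the fingertips stand 22 mm ahead of it and the grasp point (between the pads) lies 3 mm ahead of it; z points along the fingers, y is the line along which they close (so a half turn about z gives the same grasp; the last joint's range is limited). The gripper opens to 88 mm and grips with 3 to 60 N. Pads are 20 mm wide; open, the fingers measure 115 mm over their backs; the gripper's body (75 mm by 178 mm) begins 61 mm behind the grasp point.
Start: joints at [-1.089, 24.242, 93.386, -0, 62.372, -1.089], TCP at [0.625, 0, 0.245] pointing down, gripper open.
Joint ranges: [-172.04, 172.04], [-51.8, 120.97], [4.93, 147.93], [-75.15, 255.16], [6.16, 154.13], [-145.62, 145.62]. Speed limits (degrees/s): [136.94, 136.94, 172.46, 180, 180, 180].

### API

Orientations are given as a 3x3 rotation matrix whose columns are the frame's x, y, z axes.
In Python, from cell import robot gives the robot as it stands.
- The arm moves only by the shell command python3 -m crank 'ROWS'. ROWS is a JSON object of lists of equal length, an entry for each row: "offset": the shift along the tool's x, y, z in m, a list of three; "delta_rot": the turn, a rotation vector about the tool's x, y, z in degrees, a list of three; "claw": the opening, from -1 (shut) to 1 (fully open). A call has 1 to 12 rows; each row shifts and turns the commanded pose from where the row before left it, along the tool's axes as they then stand; what a row does not reach is not made up. A row lasts 1/10 s, in which the tool goes at most 50 mm and 8.59 degrees, less where a joint would pass 70% of its speed; a pose out of reach is approached as far as the arm can. A call is refused whole if a number of a shift passes 0.05 or a number of a turn 8.59, either way. A call with a gripper value outside its range is refused whole. The fingers move at their own pace and stop on an object; the grip force is fixed at half the most. Time passes only in rows, so rows that do not move let the fingers close. It gives the time, the measured TCP pose, the force, the opening and the grip force at its end, in the units of the state.
- robot.read_state(): the state, without advancing time (a new reading comes with each control period).
- robot.snapshot(name): name is "scene" or "side" or "wrist"; returns a dict with "image" (400x640x3 uint8, red, green, blue), "K" (3x3 intrinsics, pixels), "R" (3x3) and "t" (3): a world point X has camera coordinates R X + t. Camera axes: x right, y down, z forward; pixel columns grow to the right and rows downward; lengths in m; the calibration is good to about 2 mm. The wrist camera is an equidistant fisheye: a pixel r from the principal point sees the ray r / f radians off the axis. A picture is of the moment at which its call begins. There is no depth.
- robot.hand_in(): hands the job in; it is judged then, once.
Trained networks look in the newest picture that a camera, given by its name, has taken for a name from the list of things; names that differ only in an ending like _2 or _b are one class to them, and where a whole thing is asked for, a point or a joint stands for the part that bears it (a point fixed in the world has none). Each returns a list of dicts, best first, with "confidence" (0 to 1); they miss things now and then, are a little off and sometimes report something else, mostly with a low value. They report only what shows in the picture. A call takes as long as a camera call. They do not tell look-alikes from the thing itself.
- robot.silhouettes(label, camera): "mask" (400x640 bool, what is visible of it) and "bbox" ([left, top, right, bottom] in pixels, round what is visible of it).
- robot.mark_of(label, camera): "pixel" ([column, row] in pixels: a listed point, or the origin of a listed thing).
The state is a dict: "time_s": time; "joint_pos": joint angles; "qvel": joint speeds; "joint_torque": joint torques, N m; "tcp_pos": TCP position; "tcp_rot": TCP orientation; "ft_force": force on the tool from outside, world axes, zero at the start; "wrist_torque": the same for the moment, N m; "finger_gap": finger opening in m; "gripper_force": force on a finger pad.
Only numpy, scipy, OpenCV 4.12 (cv2) and the standard library are available. Lean on these libraries where they do the work, as an engineer would, in place of code of your own. Each camera call takes 0.05 s, during which the arm holds its last target. There are 200 camera calls.

## Working session

There is one attempt and no reset: what is moved stays moved. The work goes in short steps, Python scripts to look and compute and a shell command to move; the robot and the scene stay as the last step left them, time stands still between calls to the robot, and variables do not carry over. Pictures are saved under pics/ and viewed, at most 10 in all, crops included, and the job is handed in when it is done.

```bash
mkdir -p pics; ls; python3 - <<'E'
from cell import robot
import cv2,numpy as np
ims=[]
for c in ["scene","side"]:
    s=robot.snapshot(c); cv2.imwrite(f"pics/{c}0.png",s["image"][:,:,::-1]); 
    print(c,s["K"].tolist(),np.round(s["R"],4).tolist(),np.round(s["t"],4).tolist())
    for l in ["light","nose","button_tip","rest","stop","tray","bay","middle_tube","jar","marker_box","tape_roll","disc_case"]:
        print(l,[(np.round(d["pixel"],1).tolist(),round(d["confidence"],2)) for d in robot.mark_of(l,c)][:4])
E
```

```text
pics
scene [[486.3107303228379, 0.0, 316.174781366938], [0.0, 486.3107303228379, 204.91392442503258], [0.0, 0.0, 1.0]] [[0.8169, 0.5766, -0.0134], [0.43, -0.6243, -0.6522], [-0.3845, 0.527, -0.7579]] [-0.3777, -0.1806, 1.8147]
light [([384.1, 152.4], 0.65), ([336.7, 136.1], 0.63), ([294.0, 207.9], 0.29)]
nose [([426.0, 143.5], 0.43)]
button_tip []
rest [([381.7, 169.4], 0.91), ([422.6, 143.9], 0.58), ([289.8, 206.8], 0.17)]
stop [([340.9, 222.1], 0.83)]
tray [([275.5, 287.6], 0.74)]
bay [([283.2, 275.2], 0.79)]Traceback (most recent call last):
  File "<stdin>", line 8, in <module>
ValueError: it knows: bay, button_tip, disc_case, jar, light, marker_box, nose, rest, screwdriver, stop, tape_roll, tray
```

View pics/scene0.png

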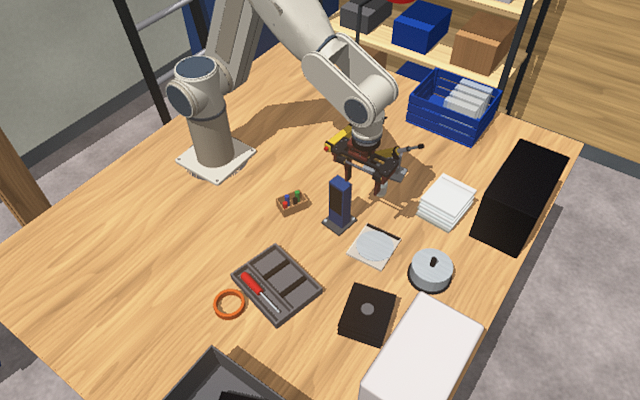

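The scene view shows the rest and yellow handle at about (340,142) to (420,147), partly hidden by the gripper. The blue stop is at (340,205) and the tray at (277,285).

```bash
cat > h.py <<'E'
from cell import robot
import cv2,numpy as np
def marks(cams,labels):
    for c in cams:
        s=robot.snapshot(c)
        print(c,np.round(s["K"],2).tolist(),np.round(s["R"],4).tolist(),np.round(s["t"],4).tolist())
        for l in labels: print(l,[(np.round(d["pixel"],1).tolist(),round(d["confidence"],2)) for d in robot.mark_of(l,c)][:4])
        yield c,s
def crop(im,x0,y0,x1,y1,f,name):
    cv2.imwrite(name,cv2.resize(im[y0:y1,x0:x1,::-1],None,fx=f,fy=f,interpolation=cv2.INTER_CUBIC))
def ray(s,px):  # pinhole world ray
    d=np.linalg.solve(s["K"],[px[0],px[1],1.]); R=np.array(s["R"])
    return -R.T@s["t"], R.T@d
def onz(s,px,z):
    o,d=ray(s,px); return o+d*(z-o[2])/d[2]
def proj(s,X):
    p=(np.array(s["R"])@np.atleast_2d(X).T).T+s["t"]; u=p@np.array(s["K"]).T; return u[:,:2]/u[:,2:]
E
python3 - <<'E'
from h import *
for c,s in marks(["side","wrist"],["light","nose","button_tip","rest","stop","tray","bay","jar"]):
    cv2.imwrite(f"pics/{c}0.png",s["image"][:,:,::-1])
E
```

```text
side [[510.61, 0.0, 326.01], [0.0, 510.61, 196.9], [0.0, 0.0, 1.0]] [[-0.7342, -0.6787, -0.0187], [-0.3626, 0.4152, -0.8343], [0.5741, -0.6058, -0.5509]] [0.3318, 0.3177, 1.3256]
light [([265.0, 325.3], 0.84), ([228.3, 264.0], 0.68)]
nose [([235.8, 349.1], 0.5)]
button_tip []
rest [([231.6, 283.9], 0.89)]
stop [([303.7, 237.5], 0.9)]
tray [([368.2, 195.5], 0.97)]
bay [([360.9, 191.5], 0.71), ([353.2, 250.1], 0.21)]
jar [([249.9, 259.4], 0.57)]
wrist [[309.71, 0.0, 317.22], [0.0, 309.71, 197.71], [0.0, 0.0, 1.0]] [[1.0, 0.0005, 0.0011], [0.0002, -0.9658, 0.2593], [0.0012, -0.2593, -0.9658]] [-0.6244, -0.0298, 0.39]
light []
nose []
button_tip []
rest []
stop [([259.6, 170.0], 0.83)]
tray [([262.9, 355.1], 0.83)]
bay [([261.9, 350.4], 0.91)]
jar [([295.8, 22.6], 0.95)]
```

View pics/side0.png

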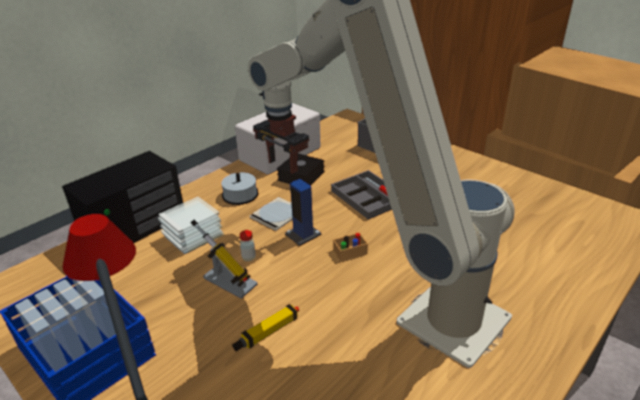

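View pics/wrist0.png

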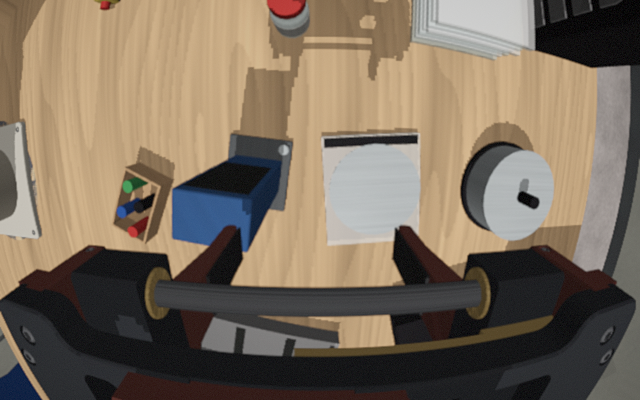

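In the side view there are two lights. One lies on the bench at (265,325) and is the larger look-alike. The other is on the grey sloping rest at (228,264), tubes out, with its nose near (193,222). The task says it sits on the sloping rest, so that's the one. Next I confirm it in an enlarged crop and fit the poses.

```bash
cat > fit.py <<'E'
from h import *
from scipy.optimize import minimize
def box(cx,cy,z0,lx,ly,z1):
    return np.array([[cx+a*lx/2,cy+b*ly/2,z] for a in(-1,1) for b in(-1,1) for z in(z0,z1)])
MOD={"stop":[box(0,0,0,.08,.09,.01),box(0,0,.01,.06,.04,.19)],"tray":[box(0,0,0,.22,.172,.03)]}
def place(P,p):
    c,s_=np.cos(p[2]),np.sin(p[2]); return P@np.array([[c,s_,0],[-s_,c,0],[0,0,1]])+[p[0],p[1],0]
def render(s,parts):
    m=np.zeros((400,640),np.uint8)
    for P in parts: cv2.fillConvexPoly(m,cv2.convexHull(np.round(proj(s,P)*16).astype(np.int32)),1,shift=4)
    return m>0
def fit(views,parts,p0):
    # views: list of (snap,mask)
    def f(p): return sum(1-(lambda r:(r&m).sum()/max((r|m).sum(),1))(render(s,[place(P,p) for P in parts])) for s,m in views)
    best=None
    for y in np.radians(np.arange(0,180,15)):
        q=[p0[0],p0[1],y]
        r=minimize(f,q,method="Nelder-Mead",options=dict(initial_simplex=np.array([q]+[np.add(q,d) for d in([.015,0,0],[0,.015,0],[0,0,.15])])))
        if best is None or r.fun<best.fun: best=r
    return best.x,best.fun
E
python3 - <<'E'
from fit import *
S={}
for c in("scene","side"): S[c]=robot.snapshot(c)
crop(S["side"]["image"],170,200,320,360,3.7,"pics/crop1.png")
for l,z in(("stop",0),("tray",0)):
    v=[];p=[]
    for c in S:
        d=robot.silhouettes(l,c)
        if d: v.append((S[c],d[0]["mask"]))
        p.append(onz(S[c],robot.mark_of(l,c)[0]["pixel"],0)[:2])
    print(l,np.round(p,4).tolist())
    for vv in (v,v[:1],v[1:]):
        x,fu=fit(vv,MOD[l],np.mean(p,0)); print(np.round(x[:2],4),np.degrees(x[2]).round(1),round(fu,3))
for l,z in(("rest",0),("light",.078),("jar",0),("disc_case",0),("marker_box",0),("bay",.016)):
    for c in S:
        print(l,c,[np.round(onz(S[c],d["pixel"],z)[:2],4).tolist() for d in robot.mark_of(l,c)])
E
```

```text
stop [[0.5553, -0.0037], [0.5416, 0.021]]
[0.5494 0.0027] 167.7 0.136
[0.5525 0.0041] 168.3 0.062
[0.5487 0.0032] -11.6 0.048
tray [[0.5372, -0.3045], [0.5456, -0.3242]]
[ 0.5327 -0.3075] -13.3 0.305
[ 0.5325 -0.3057] 166.8 0.068
[ 0.5345 -0.3047] -13.0 0.229
rest scene [[0.5435, 0.3076]]
rest side [[0.5299, 0.3033], [0.8845, 0.1956]]
light scene [[0.3713, 0.2733], [0.5419, 0.2991]]
light side [[0.2871, 0.3783]]
jar scene [[0.6, 0.1923]]
jar side [[0.5897, 0.1977], [0.5249, -0.3572]]
disc_case scene [[0.6926, -0.0199], [0.4718, -0.4456]]
disc_case side [[0.7124, -0.029]]
marker_box scene [[0.389, -0.0316], [0.5011, 0.3867]]
marker_box side [[0.367, -0.0386], [0.5437, -0.318]]
bay scene [[0.5386, -0.2785], [0.5121, 0.3479]]
bay side [[0.5524, -0.2942], [0.5266, 0.3138]]
```

View pics/crop1.png

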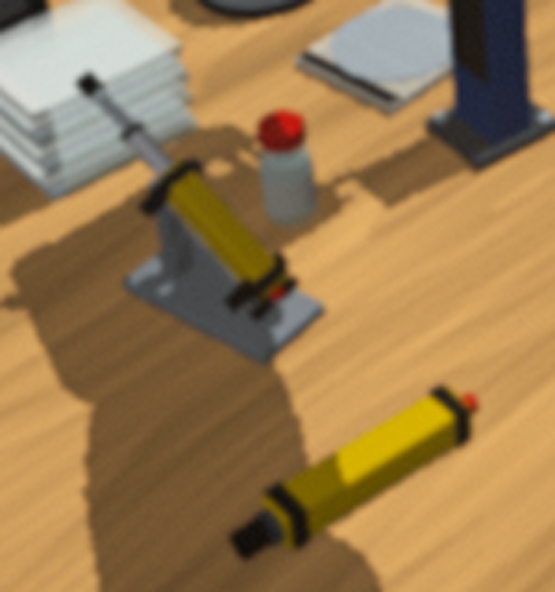

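The crop confirms it. The light on the rest (crop 90–290, 80–300) has both tubes drawn out and is the smaller one; the other is on the bench with its tubes in. Next I fit the rest and light pose.

```bash
cat >> fit.py <<'E'
def lightpts(p,pts):
    "p=[x,y,yaw] of rest; pts in light frame -> world"
    a=np.radians(35);c,s=np.cos(p[2]),np.sin(p[2])
    R=np.array([[c*np.cos(a),-s,-c*np.sin(a)],[s*np.cos(a),c,-s*np.sin(a)],[np.sin(a),0,np.cos(a)]])
    return np.atleast_2d(pts)@R.T+[p[0],p[1],.078]
E
python3 - <<'E'
from fit import *
from scipy.optimize import least_squares
st=robot.read_state();print(np.round(st["tcp_pos"],4),np.round(st["tcp_rot"],3).tolist(),st["finger_gap"],st["time_s"])
s=robot.snapshot("side")
A,B,C=[onz(s,(170+x/3.7,200+y/3.7),.0) for x,y in((125,288),(268,360),(322,310))]
print(A,B,C,np.linalg.norm(A-B),np.linalg.norm(B-C))
d=A-B;yaw=np.arctan2(d[1],d[0]);print(np.degrees(yaw))
mb=robot.silhouettes("light","side"); print([(m["bbox"],m["confidence"]) for m in mb])
m=min(mb,key=lambda m:np.hypot(*(np.array(m["bbox"])[:2]-[195,220])))["mask"]
def f(p):
    L=p[3]
    parts=[box(0,0,-.012,.12,.024,.012),box(.06+(L-.06)/4,0,-.008,(L-.06)/2,.016,.008),box(.06+(L-.06)*3/4,0,-.005,(L-.06)/2,.010,.005),box(L-.008,0,-.0075,.016,.015,.0075),box(-.064,0,-.005,.008,.010,.005)]
    r=render(s,[lightpts(p,P) for P in parts]); return 1-(r&m).sum()/(r|m).sum()
q=[.535,.305,yaw,.16]
r=minimize(f,q,method="Nelder-Mead",options=dict(initial_simplex=np.array([q]+[np.add(q,e) for e in np.diag([.015,.015,.2,.02])])))
print(r.x,np.degrees(r.x[2]),r.fun)
E
```

```text
[0.625  0.     0.2447] [[0.0, 1.0, 0.0], [1.0, -0.0, 0.0], [0.0, 0.0, -1.0]] 0.08753621408200334 2.4
[0.61950365 0.33916216 0.        ] [0.47421047 0.31514418 0.        ] [0.4850383  0.25292075 0.        ] 0.14726496805417255 0.06315851155169604
9.386506822778204
[([191.6, 219.8, 246.0, 282.9], 0.83), ([204.2, 251.4, 255.2, 297.2], 0.72)]
[0.54947585 0.29211236 0.11929554 0.15094529] 6.835131188671991 0.34474327628361856
```

```bash
python3 -m crank '{"offset":[[0,0,-0.03],[0.04,-0.012,-0.01],[0.04,-0.012,-0.01],[0.04,-0.013,-0.005],[0.04,-0.013,0],[0.04,-0.013,0],[0.04,-0.013,0],[0.04,-0.012,0],[0.01,-0.012,0],[0,0,0],[0,0,0],[0,0,0]],"delta_rot":[[0,0,0],[0,0,-8.5],[0,0,0],[0,0,0],[0,0,0],[0,0,0],[0,0,0],[0,0,0],[0,0,-8.5],[0,0,-8.5],[0,0,-8.5],[0,0,-8.5]],"claw":[0.2,0.2,0.2,0.2,0.2,0.2,0.2,0.2,0.2,0.2,0.2,0.2]}'
python3 -m crank '{"offset":[[0,0,0],[0,0,0],[0,0,0],[0,0,0],[0,0,0],[0,0,0],[0,0,0]],"delta_rot":[[0,0,-8.5],[0,0,-8.5],[0,0,-8.5],[0,0,-8.5],[0,0,-8.5],[0,0,-8.5],[0,0,-4.5]],"claw":[0.2,0.2,0.2,0.2,0.2,0.2,0.2]}'
python3 - <<'E'
from h import *
st=robot.read_state();print(np.round(st["tcp_pos"],4),np.round(st["tcp_rot"],3).tolist(),st["finger_gap"],st["time_s"])
for c,s in marks(["wrist","scene"],["light","nose","button_tip","rest","stop","tray","bay","jar"]):
    cv2.imwrite(f"pics/{c}1.png",s["image"][:,:,::-1])
E
```

```text
time_s: 3.7
tcp_pos: [0.4888, 0.2746, 0.2998]
tcp_rot: [[-0.681, 0.733, 0.0], [0.733, 0.681, 0.0], [-0.0, 0.0, -1.0]]
ft_force: [-0.5, 0.5, 0.1]
finger_gap: 0.0528
gripper_force: 0.0
time_s: 4.4
tcp_pos: [0.489, 0.2743, 0.2997]
tcp_rot: [[-0.99, -0.144, 0.0], [-0.144, 0.99, 0.0], [-0.0, 0.0, -1.0]]
ft_force: [0.0, 0.7, -0.2]
finger_gap: 0.0526
gripper_force: 0.0
[0.489  0.2743 0.2997] [[-0.99, -0.144, 0.0], [-0.144, 0.99, 0.0], [-0.0, 0.0, -1.0]] 0.052587363565540536 4.4
wrist [[309.71, 0.0, 317.22], [0.0, 309.71, 197.71], [0.0, 0.0, 1.0]] [[-0.1448, 0.9895, 0.0007], [0.9551, 0.1396, 0.2613], [0.2585, 0.0385, -0.9652]] [-0.2027, -0.5511, 0.3066]
light [([380.2, 67.6], 0.93), ([326.5, 220.4], 0.71)]
nose [([450.8, 89.8], 0.76), ([324.9, 351.8], 0.61)]
button_tip [([317.8, 44.1], 0.64), ([328.7, 170.7], 0.45)]
rest [([327.3, 202.5], 0.9)]
stop [([146.7, 181.3], 0.76), ([139.4, 257.9], 0.53), ([28.0, 155.2], 0.21)]
tray [([27.8, 155.2], 0.75), ([325.1, 216.2], 0.47)]
bay [([30.2, 160.4], 0.96)]
jar [([254.4, 224.4], 0.79)]
scene [[486.31, 0.0, 316.17], [0.0, 486.31, 204.91], [0.0, 0.0, 1.0]] [[0.8169, 0.5766, -0.0134], [0.43, -0.6243, -0.6522], [-0.3845, 0.527, -0.7579]] [-0.3777, -0.1806, 1.8147]
light [([383.8, 151.9], 0.82), ([338.7, 138.3], 0.71)]
nose [([424.8, 147.3], 0.36)]
button_tip [([281.7, 277.8], 0.44)]
rest [([378.4, 169.1], 0.73), ([292.9, 208.7], 0.58), ([376.1, 193.3], 0.33)]
stop [([338.5, 222.6], 0.97), ([423.4, 143.3], 0.58)]
tray [([277.9, 285.7], 0.7)]
bay [([227.2, 309.0], 0.65), ([284.2, 279.7], 0.56)]
jar [([379.1, 191.6], 0.7)]
```

View pics/wrist1.png

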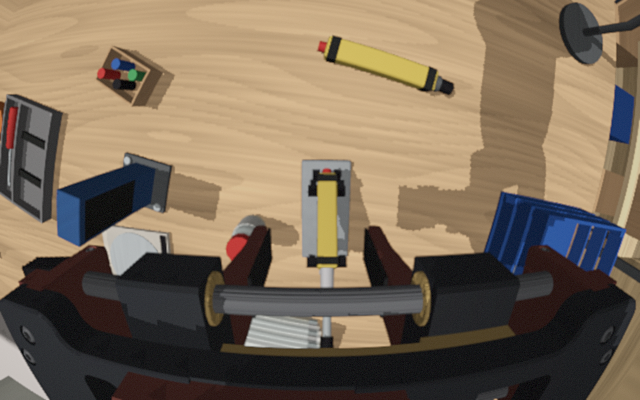

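The wrist view shows the target light upright in the image. Its handle runs from (327,180) to (327,262), red button at (327,172), head at (325,342). The jar is at (245,235), and the larger look-alike at (385,65).

```bash
cat >> h.py <<'E'
def fproj(s,X):
    p=(np.array(s["R"])@np.atleast_2d(X).T).T+s["t"]; rr=np.hypot(p[:,0],p[:,1]); th=np.arctan2(rr,p[:,2])
    K=np.array(s["K"]); return np.c_[K[0,2]+K[0,0]*th*p[:,0]/rr,K[1,2]+K[1,1]*th*p[:,1]/rr]
def fray(s,px):
    K=np.array(s["K"]); v=np.array([(px[0]-K[0,2])/K[0,0],(px[1]-K[1,2])/K[1,1]]); th=np.hypot(*v)
    d=np.r_[v/th*np.sin(th),np.cos(th)]; R=np.array(s["R"]); return -R.T@s["t"],R.T@d
def fonz(s,px,z):
    o,d=fray(s,px); return o+d*(z-o[2])/d[2]
E
python3 - <<'E'
from fit import *
from scipy.optimize import least_squares
S={c:robot.snapshot(c) for c in("wrist","scene","side")}
im=cv2.cvtColor(S["wrist"]["image"],cv2.COLOR_RGB2HSV)
y=((im[...,0]>20)&(im[...,0]<34)&(im[...,1]>110)&(im[...,2]>80)); 
cen=[]
for r in range(185,256,10):
    c=np.where(y[r,305:350])[0]+305; print(r,c.min(),c.max(),len(c)); cen.append((r,(c.min()+c.max())/2))
obs=[("wrist",0,(326.5,220.4),1),("wrist",2,(328.7,170.7),1),("scene",0,(383.8,151.9),1),("scene",1,(424.8,147.3),.5),("side",0,(228.3,264),1),("side",1,(193.8,222.4),.7),("wrist",1,(325,350),.3)]
def res(q):
    P=lightpts(q,[[0,0,0],[q[3],0,0],[-.068,0,0]]);o=[]
    for c,k,px,w in obs:
        u=(fproj if c=="wrist" else proj)(S[c],P[k])[0]; o+=list(w*(u-px))
    T=lightpts(q,[[x,0,.012] for x in np.linspace(-.06,.06,25)]); u=fproj(S["wrist"],T)
    o+=[2*(np.interp(r,u[:,1],u[:,0])-c) for r,c in cen]
    return o
r=least_squares(res,[.54,.3,.14,.15],x_scale=[.01,.01,.1,.01],loss="soft_l1")
print(r.x,np.degrees(r.x[2]));print(np.round(r.fun,1))
for c in("scene","side"):
    print(c,[np.round(proj(S[c],p)[0],1).tolist() for p in lightpts(r.x,[[0,0,0],[r.x[3],0,0]])])
# wrist-based jar top, stop, tray
for l,z in(("jar",.046),("stop",0),("bay",.016)):print(l,[fonz(S["wrist"],d["pixel"],z if l!="jar" else 0).round(4).tolist() for d in robot.mark_of(l,"wrist")[:1]])
E
```

```text
185 317 336 20
195 317 337 21
205 318 336 19
215 318 336 19
225 318 336 19
235 318 336 19
245 318 337 20
255 318 336 19
[0.54231903 0.29576234 0.13038015 0.15405921] 7.470232094267987
[ 0.2  0.3 -2.2  0.  -0.6  0.8 -1.7 -1.2  0.8 -2.6 -0.9 -1.2  0.4 -0.8
  0.9 -0.   0.   0.1  0.1  0.2 -0.8  0.2]
scene [[383.2, 152.7], [421.3, 144.9]]
side [[229.1, 261.4], [192.5, 220.7]]
jar [[0.591, 0.1892, 0.0]]
stop [[0.5495, 0.0064, 0.0]]
bay [[0.5349, -0.2766, 0.016]]
```

```bash
python3 -m crank '{"offset":[[0,0,0],[0,0,0],[0,0,0],[0,0,0],[0,0,0],[0,0,0]],"delta_rot":[[0,0,0.8],[0,-7,0],[0,-7,0],[0,-7,0],[0,-7,0],[0,-7,0]],"claw":[0.2,0.2,0.2,0.2,0.2,0.2]}'
cat >> h.py <<'E'
def rel(target):
    st=robot.read_state(); R=np.array(st["tcp_rot"]); print("t",round(st["time_s"],2),"tcp",np.round(st["tcp_pos"],4),"tool-shift mm",np.round(1000*R.T@(np.array(target)-st["tcp_pos"]),1),"F",np.round(st["ft_force"],1),"gap",round(st["finger_gap"],4)); return st
E
python3 -c "
from h import *
st=rel([.5389,.2953,.0829]); print(np.round(st['tcp_rot'],3).tolist())"
```

```text
time_s: 6.2
tcp_pos: [0.4889, 0.2741, 0.3003]
tcp_rot: [[-0.816, -0.124, 0.565], [-0.102, 0.992, 0.071], [-0.569, 0.001, -0.822]]
ft_force: [0.9, -1.3, -0.1]
finger_gap: 0.0525
gripper_force: 0.0
t 6.2 tcp [0.4889 0.2741 0.3003] tool-shift mm [ 80.7  14.7 208.5] F [ 0.9 -1.3 -0.1] gap 0.0525
[[-0.816, -0.124, 0.565], [-0.102, 0.992, 0.071], [-0.569, 0.001, -0.822]]
```

```bash
python3 -m crank '{"offset":[[0.027,0.005,0.02],[0.027,0.005,0.03],[0.027,0.005,0.03],[0,0,0.03],[0,0,0.03],[0,0,0.02],[0,0,0.015],[0,0,0.015],[0,0,0.01],[0,0,0.008],[0,0,0]],"delta_rot":[[0,0,0],[0,0,0],[0,0,0],[0,0,0],[0,0,0],[0,0,0],[0,0,0],[0,0,0],[0,0,0],[0,0,0],[0,0,0]],"claw":[0.2,0.2,0.2,0.2,0.2,0.2,0.2,0.2,0.2,0.2,0.2]}'
python3 - <<'E'
from h import *
rel([.5389,.2953,.0829])
s=robot.snapshot("wrist"); cv2.imwrite("pics/wrist2.png",s["image"][:,:,::-1])
for l in("light","button_tip","nose"):print(l,[(np.round(d["pixel"]),d["confidence"]) for d in robot.mark_of(l,"wrist")[:2]])
E
```

```text
time_s: 7.3
tcp_pos: [0.5458, 0.2998, 0.1078]
tcp_rot: [[-0.838, -0.117, 0.533], [-0.104, 0.993, 0.054], [-0.536, -0.01, -0.844]]
ft_force: [0.6, 0.5, 0.0]
finger_gap: 0.0527
gripper_force: 0.0
t 7.3 tcp [0.5458 0.2998 0.1078] tool-shift mm [19.6 -3.4 17.1] F [0.6 0.5 0. ] gap 0.0527
light [(array([307., 210.]), 0.73)]
button_tip [(array([306.,  82.]), 0.84)]
nose []
```

View pics/wrist2.png

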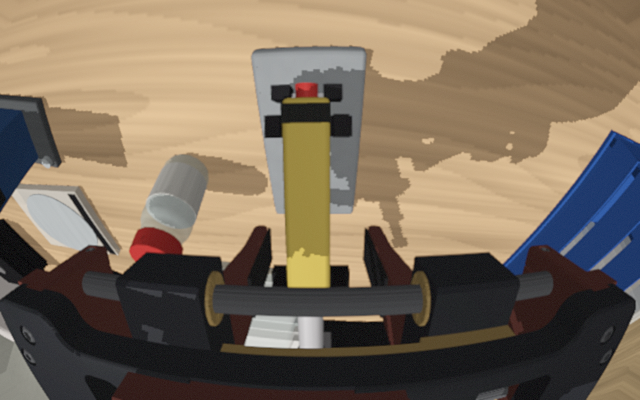

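The handle is centred a little left of the fingers (yellow at columns 283–330, button at (306,88)). The move fell short, so I check the joint margins and the remaining correction.

```bash
cat >> h.py <<'E'
from scipy.spatial.transform import Rotation as Ro
def frame(x,z):
    x=np.array(x,float);z=np.array(z,float);x/=np.linalg.norm(x);z-=x*(x@z);z/=np.linalg.norm(z);return np.c_[x,np.cross(z,x),z]
def relp(target,Rt):
    st=rel(target); R=np.array(st["tcp_rot"]); print("turn deg",np.round(np.degrees(Ro.from_matrix(R.T@Rt).as_rotvec()),2),"q",np.round(st["joint_pos"],1)); return st
E
python3 - <<'E'
from h import *
relp([.5389,.2953,.0829],frame([-.8122,-.1065,-.5736],[.5687,.0746,-.8192]))
s=robot.snapshot("wrist")
im=cv2.cvtColor(s["image"],cv2.COLOR_RGB2HSV)
y=((im[...,0]>20)&(im[...,0]<34)&(im[...,1]>110)&(im[...,2]>80))
# top-face centreline at rows -> intersect with light-top plane
a=np.radians(35);q=(.54232,.29576,.13038)
n=np.array([-.5687,-.0746,.8192]);p0=np.array([q[0],q[1],.078])+.012*n
lx=np.array([.8122,.1065,.5736]);ly=np.array([-.1302,.9915,0])
for r in(130,160,190,220,240):
    c=np.where(y[r,270:345])[0]+270
    o,d=fray(s,((c.min()+c.max()+1)/2,r)); X=o+d*((p0-o)@n)/(d@n); print(r,c.min(),c.max(),np.round([(X-p0)@lx*1000,(X-p0)@ly*1000],1))
E
```

```text
t 7.5 tcp [0.5452 0.2997 0.1084] tool-shift mm [19.4 -3.4 18. ] F [-0.   0.1 -0. ] gap 0.0529
turn deg [-0.88 -2.56 -0.28] q [ 34.5  30.2 116.6 -75.1  15.5   8.3]
130 283 329 [-44.8   0.3]
160 284 329 [-29.7   0.4]
190 285 329 [-14.3   0.5]
220 286 329 [1.6 0.6]
240 286 329 [12.7  0.4]
```

Joint 4 sits at its limit (-75.15°), so a grip square to the slope is out of reach. Pitching the tool to about 22° still puts the pads flat on the handle's sides.

```bash
python3 -m crank '{"offset":[[0,0,-0.01],[0,0,-0.01],[0.005,0,0],[0.005,0,0],[0.005,0,0],[0,0,0]],"delta_rot":[[0,3.5,0],[-0.3,3.5,-0.1],[-0.3,3.5,-0.1],[0,0,0],[0,0,0],[0,0,0]],"claw":[0.2,0.2,0.2,0.2,0.2,0.2]}'
cat > tgt.py <<'E'
from h import *
t=np.radians(22);ps=np.radians(7.47);u=np.array([np.cos(ps),np.sin(ps),0]);Z=np.array([0,0,1])
z=np.sin(t)*u-np.cos(t)*Z; x=-np.cos(t)*u-np.sin(t)*Z
c=np.array([.5423,.2958,.078])+.0004*np.array([-.13,.99,0])
relp(c-.006*z,frame(x,z))
E
python3 tgt.py
```

```text
time_s: 8.15
tcp_pos: [0.5263, 0.294, 0.1113]
tcp_rot: [[-0.898, -0.118, 0.424], [-0.113, 0.993, 0.037], [-0.425, -0.015, -0.905]]
ft_force: [0.2, -0.3, -0.3]
finger_gap: 0.0525
gripper_force: 0.0
t 8.15 tcp [0.5263 0.294  0.1113] tool-shift mm [-0.7  0.7 31. ] F [ 0.2 -0.3 -0.3] gap 0.0525
turn deg [-1.06  3.18 -0.31] q [ 33.7  28.4 115.1 -40.8  18.2 -26.3]
```

```bash
python3 -m crank '{"offset":[[0,0,0],[-0.0025,0,0.008],[0,0,0.008],[0,0,0.007],[0,0,0.005],[0,0,0.003],[0,0,0]],"delta_rot":[[-1,3.2,-0.3],[0,0,0],[0,0,0],[0,0,0],[0,0,0],[0,0,0],[0,0,0]],"claw":[0.2,0.2,0.2,0.2,0.2,0.2,0.2]}'
python3 tgt.py
```

```text
time_s: 8.85
tcp_pos: [0.5414, 0.296, 0.0836]
tcp_rot: [[-0.918, -0.127, 0.377], [-0.119, 0.992, 0.046], [-0.379, -0.002, -0.925]]
ft_force: [-0.5, -0.5, 0.1]
finger_gap: 0.0526
gripper_force: 0.0
t 8.85 tcp [0.5414 0.296  0.0836] tool-shift mm [ 1.3  0.1 -0.5] F [-0.5 -0.5  0.1] gap 0.0526
turn deg [-0.18  0.29 -0.09] q [ 31.8  32.1 112.5 -31.9  17.6 -36.5]
```

```bash
python3 -m crank '{"offset":[[0.001,0,0],[0,0,0],[0,0,0],[0,0,0],[0,0,0],[0,0,0]],"delta_rot":[[0,0,0],[0,0,0],[0,0,0],[0,0,0],[0,0,0],[0,0,0]],"claw":[-1,-1,-1,-1,-1,-1]}'; python3 tgt.py
```

```text
time_s: 9.45
tcp_pos: [0.5408, 0.2954, 0.0842]
tcp_rot: [[-0.917, -0.127, 0.377], [-0.119, 0.992, 0.046], [-0.38, -0.003, -0.925]]
ft_force: [0.2, -5.4, 4.2]
finger_gap: 0.0239
gripper_force: 30.0
t 9.45 tcp [0.5408 0.2954 0.0842] tool-shift mm [0.9 0.6 0.3] F [ 0.2 -5.4  4.2] gap 0.0239
turn deg [-0.21  0.33 -0.1 ] q [ 31.8  32.  112.6 -32.   17.6 -36.4]
```

```bash
python3 -m crank '{"offset":[[0.002,0,-0.008],[0.003,0,-0.015],[0.003,0,-0.015],[0.004,0,-0.02],[0,0,-0.02],[0,0,-0.02],[0,0,-0.02],[0,0,-0.02],[0,0,0]],"delta_rot":[[0,0,0],[0,0,0],[0,0,0],[0,0,0],[0,4.5,0],[0,6,0],[0,6,0],[0,6,0],[0,0,0]],"claw":[-1,-1,-1,-1,-1,-1,-1,-1,-1]}'; python3 - <<'E'
from h import *
relp([.588,.193,.23],frame([.203,.979,0],[0,0,-1]))
E
```

```text
time_s: 10.35
tcp_pos: [0.4914, 0.2909, 0.2127]
tcp_rot: [[-0.992, -0.126, 0.002], [-0.126, 0.992, 0.001], [-0.002, 0.001, -1.0]]
ft_force: [1.2, 0.5, -2.3]
finger_gap: 0.0235
gripper_force: 30.0
t 10.35 tcp [0.4914 0.2909 0.2127] tool-shift mm [ -83.5 -109.3  -17.3] F [ 1.2  0.5 -2.3] gap 0.0235
turn deg [1.8000e-01 3.0000e-02 1.0896e+02] q [ 29.4  22.  101.9   0.   56.  -67.8]
```

```bash
python3 -m crank '{"offset":[[0,0,-0.01],[0,0,-0.01],[0,0,0],[0,0,0],[0,0,0],[0,0,0],[0,0,0],[0,0,0],[0,0,0],[0,0,0],[0,0,0],[0,0,0]],"delta_rot":[[0,0,4],[0,0,8.5],[0,0,8.5],[0,0,8.5],[0,0,8.5],[0,0,8.5],[0,0,8.5],[0,0,8.5],[0,0,8.5],[0,0,8.5],[0,0,8.5],[0,0,8.5]],"claw":[-1,-1,-1,-1,-1,-1,-1,-1,-1,-1,-1,-1]}'; python3 -m crank '{"offset":[[0,0,0],[0,0,0],[0,0,0],[0,0,0]],"delta_rot":[[0,0,8.5],[0,0,3],[0,6.4,0],[0,6.3,0]],"claw":[-1,-1,-1,-1]}'; cat > t2.py <<'E'
import sys
from h import *
# light-centre target: distance d from stop centre along its +y normal, lateral e, height z; pitch 12.7
d,e,zc=map(float,sys.argv[1:4]); so=np.array([.5492,.0035]); n=np.array([.203,.979]); l=np.array([.979,-.203])
a=np.radians(12.7); t=np.r_[n,0]  # tool x azimuth ~ n (tail side)
z=np.r_[n*np.sin(a),-np.cos(a)]; x=np.r_[n*np.cos(a),np.sin(a)]
c=np.r_[so+n*d+l*e,zc]; relp(c-.006*z,frame(x,z))
E
python3 t2.py .194 0 .15
```

```text
time_s: 11.55
tcp_pos: [0.4873, 0.2892, 0.228]
tcp_rot: [[0.009, 1.0, -0.001], [1.0, -0.009, -0.003], [-0.003, -0.001, -1.0]]
ft_force: [0.5, -0.1, -2.3]
finger_gap: 0.0238
gripper_force: 30.0
time_s: 11.95
tcp_pos: [0.4875, 0.2899, 0.2284]
tcp_rot: [[0.198, 0.979, 0.045], [0.955, -0.203, 0.216], [0.22, 0.001, -0.975]]
ft_force: [-0.4, -1.4, -2.9]
finger_gap: 0.0236
gripper_force: 30.0
t 11.95 tcp [0.4875 0.2899 0.2284] tool-shift mm [-89.5 118.5  54.2] F [-0.4 -1.4 -2.9] gap 0.0236
turn deg [ 0.03 -0.02  0.03] q [ 24.4  17.8 106.9  13.7  48.5  27.5]
```

```bash
python3 -m crank '{"offset":[[0,0.02,0],[-0.005,0.035,0],[-0.01,0.035,0.005],[-0.015,0.0285,0.01],[-0.015,0,0.015],[-0.015,0,0.015],[-0.004,0,0.015],[0,0,0]],"delta_rot":[[0,0,0],[0,0,0],[0,0,0],[0,0,0],[0,0,0],[0,0,0],[0,0,0],[0,0,0]],"claw":[-1,-1,-1,-1,-1,-1,-1,-1]}'; python3 t2.py .194 0 .15; python3 - <<'E'
from h import *
S={}
for c in("scene","side"):
    S[c]=robot.snapshot(c)
    print(c,[(l,[(np.round(d["pixel"]).tolist(),round(d["confidence"],2)) for d in robot.mark_of(l,c)[:3]]) for l in("light","nose","button_tip")])
    n=np.array([.203,.979]);so=np.array([.5492,.0035])
    print("pred",proj(S[c],[np.r_[so+n*k,.15] for k in(.22,.22-.154,.22+.068)]).round(0).tolist(),"face",proj(S[c],[np.r_[so+n*.02,z] for z in(.15,.19)]).round(0).tolist())
    print(proj(S[c],[np.r_[so,0]]))
x=S["scene"]["image"];y=S["side"]["image"]
a=cv2.resize(x[110:260,280:430],(400,400),interpolation=2);b=cv2.resize(y[150:300,180:330],(400,400),interpolation=2)
cv2.imwrite("pics/c3.png",np.hstack([a,b])[:,:,::-1])
E
```

```text
time_s: 12.75
tcp_pos: [0.5918, 0.2167, 0.1538]
tcp_rot: [[0.2, 0.979, 0.038], [0.956, -0.203, 0.211], [0.215, -0.006, -0.977]]
ft_force: [0.9, 0.3, -1.6]
finger_gap: 0.0236
gripper_force: 30.0
t 12.75 tcp [0.5918 0.2167 0.1538] tool-shift mm [-23.7   1.6  -7.3] F [ 0.9  0.3 -1.6] gap 0.0236
turn deg [-0.32  0.31 -0.09] q [ 13.9  29.4 100.1  15.7  46.5  15.2]
scene [('light', [([339.0, 140.0], 0.6), ([389.0, 155.0], 0.55)]), ('nose', [([358.0, 180.0], 0.56)]), ('button_tip', [])]
pred [[387.0, 156.0], [354.0, 180.0], [401.0, 146.0]] face [[344.0, 187.0], [344.0, 178.0]]
[[338.26275541 221.08155456]]
side [('light', [([266.0, 321.0], 0.78), ([233.0, 222.0], 0.68)]), ('nose', [([283.0, 202.0], 0.6), ([235.0, 349.0], 0.53)]), ('button_tip', [])]
pred [[236.0, 221.0], [282.0, 203.0], [214.0, 230.0]] face [[295.0, 197.0], [295.0, 186.0]]
[[303.00565985 234.30157954]]
```

View pics/c3.png

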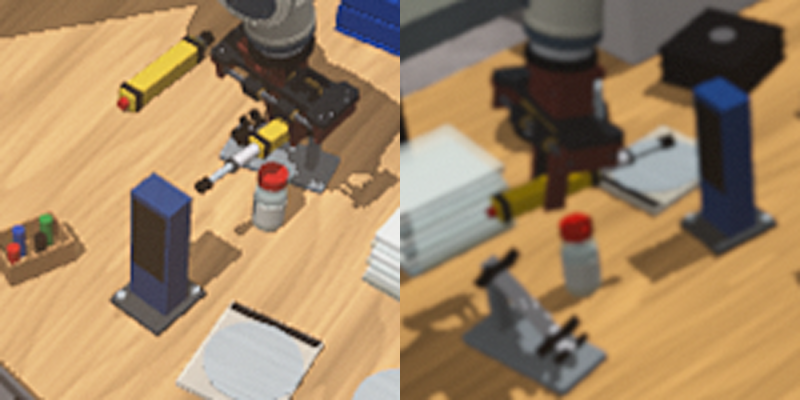

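The crop shows the light held level, its head near (205,184) pointing at the blue stop. The dark rubber pads cover most of the ±y faces, and the rest is empty. I lower it to about 0.135 m and advance slowly.

```bash
python3 -m crank '{"offset":[[-0.005,0.0016,0.0045],[-0.01,0,0.004],[-0.006,0,0],[-0.006,0,-0.001],[-0.004,0,-0.001],[-0.004,0,-0.001],[-0.004,0,-0.001],[-0.004,0,-0.0009],[-0.004,0,-0.0009],[-0.004,0,-0.0009],[-0.004,0,-0.0009]],"delta_rot":[[-0.3,0.3,-0.1],[0,0,0],[0,0,0],[0,0,0],[0,0,0],[0,0,0],[0,0,0],[0,0,0],[0,0,0],[0,0,0],[0,0,0]],"claw":[-1,-1,-1,-1,-1,-1,-1,-1,-1,-1,-1]}';  python3 t2.py .122 0 .135
```

```text
time_s: 14.25
tcp_pos: [0.585, 0.1646, 0.1444]
tcp_rot: [[0.196, 0.979, 0.049], [0.955, -0.202, 0.218], [0.223, 0.004, -0.975]]
ft_force: [-0.4, 2.9, -1.2]
finger_gap: 0.0239
gripper_force: 30.0
t 14.25 tcp [0.585  0.1646 0.1444] tool-shift mm [-44.1  -2.4  -6.4] F [-0.4  2.9 -1.2] gap 0.0239
turn deg [ 0.19 -0.19  0.11] q [  9.   28.7 103.2  17.2  44.6   8.7]
```

```bash
python3 -m crank '{"offset":[[-0.0039,0,-0.0009],[-0.0039,0,-0.0009],[-0.0039,0,-0.0009],[-0.0039,0,-0.0009],[-0.0039,0,-0.0009],[-0.0039,0,-0.0009]],"delta_rot":[[0,0,0],[0,0,0],[0,0,0],[0,0,0],[0,0,0],[0,0,0]],"claw":[-1,-1,-1,-1,-1,-1]}';  python3 t2.py .122 0 .135; python3 -m crank '{"offset":[[-0.003,0,-0.0007],[-0.003,0,-0.0007],[-0.003,0,-0.0007],[-0.003,0,-0.0007]],"delta_rot":[[0,0,0],[0,0,0],[0,0,0],[0,0,0]],"claw":[-1,-1,-1,-1]}';python3 t2.py .122 0 .135
```

```text
time_s: 14.85
tcp_pos: [0.58, 0.1407, 0.1443]
tcp_rot: [[0.196, 0.979, 0.048], [0.955, -0.202, 0.217], [0.222, 0.003, -0.975]]
ft_force: [-0.3, 2.5, -2.7]
finger_gap: 0.0237
gripper_force: 30.0
t 14.85 tcp [0.58   0.1407 0.1443] tool-shift mm [-20.2  -2.3  -1.1] F [-0.3  2.5 -2.7] gap 0.0237
turn deg [ 0.18 -0.15  0.11] q [  6.7  28.1 104.3  17.4  44.6   6.2]
time_s: 15.25
tcp_pos: [0.5778, 0.1295, 0.1446]
tcp_rot: [[0.196, 0.979, 0.049], [0.955, -0.202, 0.218], [0.224, 0.004, -0.975]]
ft_force: [1.6, 7.2, -2.7]
finger_gap: 0.0235
gripper_force: 30.0
t 15.25 tcp [0.5778 0.1295 0.1446] tool-shift mm [-9.1 -2.4  1.7] F [ 1.6  7.2 -2.7] gap 0.0235
turn deg [ 0.19 -0.23  0.09] q [  5.5  27.9 104.8  17.6  44.7   4.9]
```

```bash
python3 -m crank '{"offset":[[-0.0039,0,-0.0009],[-0.0039,0,-0.0009],[-0.0039,0,-0.0009],[-0.0039,0,-0.0009],[-0.0039,0,-0.0009],[-0.002,0,-0.0004]],"delta_rot":[[0,0,0],[0,0,0],[0,0,0],[0,0,0],[0,0,0],[0,0,0]],"claw":[-1,-1,-1,-1,-1,-1]}';  python3 t2.py .102 0 .135;  python3 -m crank '{"offset":[[-0.002,0,-0.0004],[-0.002,0,-0.0004],[-0.002,0,-0.0004]],"delta_rot":[[0,0,0],[0,0,0],[0,0,0]],"claw":[-1,-1,-1]}';  python3 t2.py .102 0 .135
```

```text
time_s: 15.85
tcp_pos: [0.5732, 0.1078, 0.1445]
tcp_rot: [[0.196, 0.979, 0.049], [0.955, -0.202, 0.218], [0.224, 0.003, -0.975]]
ft_force: [2.8, 8.8, -3.0]
finger_gap: 0.0239
gripper_force: 30.0
t 15.85 tcp [0.5732 0.1078 0.1445] tool-shift mm [-7.  -2.4  2.1] F [ 2.8  8.8 -3. ] gap 0.0239
turn deg [ 0.18 -0.22  0.09] q [  3.4  27.4 105.6  17.8  44.8   2.6]
time_s: 16.15
tcp_pos: [0.5721, 0.102, 0.1444]
tcp_rot: [[0.196, 0.979, 0.049], [0.955, -0.202, 0.218], [0.224, 0.004, -0.975]]
ft_force: [1.9, 7.8, -2.8]
finger_gap: 0.0236
gripper_force: 30.0
t 16.15 tcp [0.5721 0.102  0.1444] tool-shift mm [-1.2 -2.4  3.3] F [ 1.9  7.8 -2.8] gap 0.0236
turn deg [ 0.19 -0.22  0.1 ] q [  2.8  27.3 105.8  17.8  44.8   2. ]
```

```bash
for i in 1 ; do python3 -m crank '{"offset":[[-0.001,0,-0.0002],[-0.001,0,-0.0002]],"delta_rot":[[0,0,0],[0,0,0]],"claw":[-1,-1]}' | grep force;  python3 -m crank '{"offset":[[-0.001,0,-0.0002]],"delta_rot":[[0,0,0]],"claw":[-1]}' | grep force; python3 -m crank '{"offset":[[-0.001,0,-0.0002]],"delta_rot":[[0,0,0]],"claw":[-1]}' | grep force; done; python3 t2.py .102 0 .135
```

```text
ft_force: [1.1, 8.4, -2.1]
gripper_force: 30.0
ft_force: [1.8, 6.8, -0.4]
gripper_force: 30.0
ft_force: [3.0, 14.3, -0.5]
gripper_force: 30.0
t 16.55 tcp [0.5713 0.0983 0.1444] tool-shift mm [ 2.5 -2.4  4.2] F [ 3.  14.3 -0.5] gap 0.0241
turn deg [ 0.19 -0.25  0.09] q [  2.4  27.2 105.9  17.9  44.8   1.5]
```

```bash
python3 -m crank '{"offset":[[-0.001,0,-0.0002]],"delta_rot":[[0,0,0]],"claw":[-1]}' | grep ft; python3 -m crank '{"offset":[[0,0,0]],"delta_rot":[[0,0,0]],"claw":[-1]}' | grep ft; python3 - <<'E'
from h import *
S={}
for c in("scene","side","wrist"):
    S[c]=robot.snapshot(c)
    print(c,[(l,[(np.round(d["pixel"]).tolist(),round(d["confidence"],2)) for d in robot.mark_of(l,c)[:3]]) for l in("light","nose","button_tip")])
x=S["side"]["image"];y=S["wrist"]["image"]
a=cv2.resize(x[150:250,230:330],(400,400),interpolation=2);b=cv2.resize(y[:400,120:520],(400,400))
cv2.imwrite("pics/c4.png",np.hstack([a,b])[:,:,::-1])
E
```

```text
ft_force: [4.0, 18.9, -2.8]
ft_force: [2.8, 15.0, -1.9]
scene [('light', [([337.0, 136.0], 0.48), ([362.0, 177.0], 0.41)]), ('nose', []), ('button_tip', [])]
side [('light', [([263.0, 323.0], 0.92), ([272.0, 212.0], 0.88), ([361.0, 190.0], 0.7)]), ('nose', [([236.0, 347.0], 0.46)]), ('button_tip', [([377.0, 193.0], 0.23)])]
wrist [('light', [([81.0, 66.0], 0.89), ([316.0, 251.0], 0.82)]), ('nose', []), ('button_tip', [([318.0, 119.0], 0.73), ([77.0, 137.0], 0.5)])]
```

View pics/c4.png

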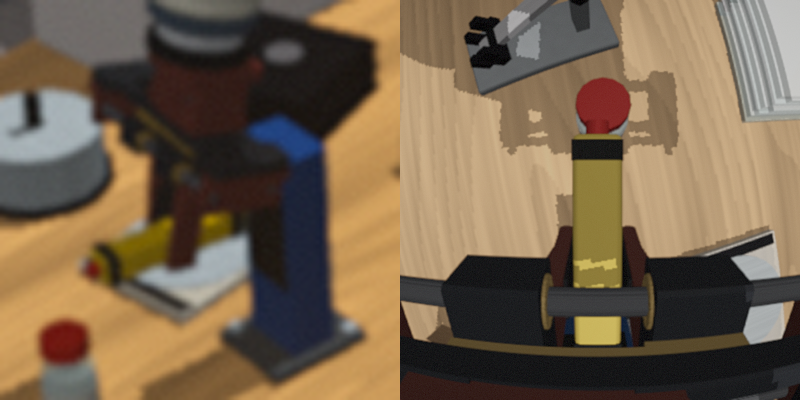

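The view shows the head against the stop's dark pad at (268,225), with no tube visible. The handle is straight in the wrist view, button at (318,119). The jar is behind it, not touched. I back off, rise and cross over the stop.

```bash
python3 -m crank '{"offset":[[0.005,0,0.001],[0.01,0,0.0022],[0.01,0,0.0022],[0.005,0,-0.02],[0.006,0,-0.03],[0.006,0,-0.03],[0.006,0,-0.03],[0,0,0]],"delta_rot":[[0,0,0],[0,0,0],[0,0,0],[0,0,0],[0,0,0],[0,0,0],[0,0,0],[0,0,0]],"claw":[-1,-1,-1,-1,-1,-1,-1,-1]}'; python3 t2.py -.13 0 .25; python3 - <<'E'
from h import *
s=robot.snapshot("wrist");st=robot.read_state();R=np.array(st["tcp_rot"]);p=np.array(st["tcp_pos"])
a=np.radians(12.7)
tail=R@[np.cos(a),0,np.sin(a)] ; up=R@[np.sin(a),0,-np.cos(a)]
tail=R[:,0]*np.cos(a)+R[:,2]*-np.sin(a); up=-R[:,2]*np.cos(a)-R[:,0]*np.sin(a)
for sg in(1,-1):
    tail=R[:,0]*np.cos(a)+sg*R[:,2]*np.sin(a); print(sg,tail)
tail=min((R[:,0]*np.cos(a)+sg*R[:,2]*np.sin(a) for sg in(1,-1)),key=lambda v:abs(v[2])); up=np.array([0,0,1.])
c=p+.006*R[:,2]
print("pred end-top",fproj(s,[c+tail*.06+up*.012,c+tail*.068]).round(1).tolist())
print([(l,[(np.round(d["pixel"]).tolist(),round(d["confidence"],2)) for d in robot.mark_of(l,"wrist")[:3]]) for l in("light","button_tip")])
im=s["image"]; print([ (r,im[r,316].tolist()) for r in range(96,160,3)])
for c2 in("scene","side"):
    s=robot.snapshot(c2); print(c2,"pred light,nose82,button",proj(s,[c,c-tail*.082,c+tail*.068]).round(0).tolist(),[(l,[(np.round(d["pixel"]).tolist(),round(d["confidence"],2)) for d in robot.mark_of(l,c2)[:3]]) for l in("light","nose","button_tip")])
    crop(s["image"],*((330,90,430,190) if c2=="scene" else (220,120,320,220)),4,f"pics/n_{c2}.png")
cv2.imwrite("pics/c5.png",np.hstack([cv2.imread("pics/n_scene.png"),cv2.imread("pics/n_side.png")]))
E
```

```text
time_s: 18.15
tcp_pos: [0.5776, 0.12, 0.2609]
tcp_rot: [[0.194, 0.979, 0.056], [0.955, -0.202, 0.218], [0.224, 0.011, -0.974]]
ft_force: [1.9, -0.3, -2.6]
finger_gap: 0.0237
gripper_force: 30.0
t 18.15 tcp [0.5776 0.12   0.2609] tool-shift mm [-245.8   -4.5  -51.5] F [ 1.9 -0.3 -2.6] gap 0.0237
turn deg [ 0.59 -0.27  0.2 ] q [  4.6  18.6 100.7  14.6  57.3   8.6]
1 [0.20170374 0.97943991 0.00361305]
-1 [0.17874999 0.88389215 0.43218412]
pred end-top [[317.3, 141.7], [317.0, 129.9]]
[('light', [([126.0, 104.0], 0.6), ([315.0, 254.0], 0.55)]), ('button_tip', [([321.0, 118.0], 0.6), ([125.0, 161.0], 0.6)])]
[(96, [96, 98, 100]), (99, [96, 97, 99]), (102, [68, 63, 59]), (105, [138, 114, 83]), (108, [139, 115, 85]), (111, [138, 113, 84]), (114, [141, 116, 87]), (117, [142, 119, 90]), (120, [128, 49, 39]), (123, [129, 41, 38]), (126, [127, 36, 33]), (129, [127, 35, 33]), (132, [127, 31, 32]), (135, [128, 112, 48]), (138, [132, 115, 52]), (141, [23, 23, 21]), (144, [21, 23, 23]), (147, [19, 21, 23]), (150, [20, 21, 17]), (153, [18, 20, 20]), (156, [21, 21, 21]), (159, [56, 49, 23])]
scene pred light,nose82,button [[369.0, 147.0], [350.0, 161.0], [384.0, 137.0]] [('light', [([338.0, 137.0], 0.83), ([366.0, 148.0], 0.75)]), ('nose', [([374.0, 247.0], 0.48), ([353.0, 160.0], 0.43)]), ('button_tip', [([262.0, 297.0], 0.58)])]
side pred light,nose82,button [[263.0, 179.0], [288.0, 170.0], [241.0, 186.0]] [('light', [([268.0, 325.0], 0.94), ([260.0, 182.0], 0.69), ([374.0, 192.0], 0.52)]), ('nose', [([235.0, 347.0], 0.4)]), ('button_tip', [])]
```

View pics/c5.png

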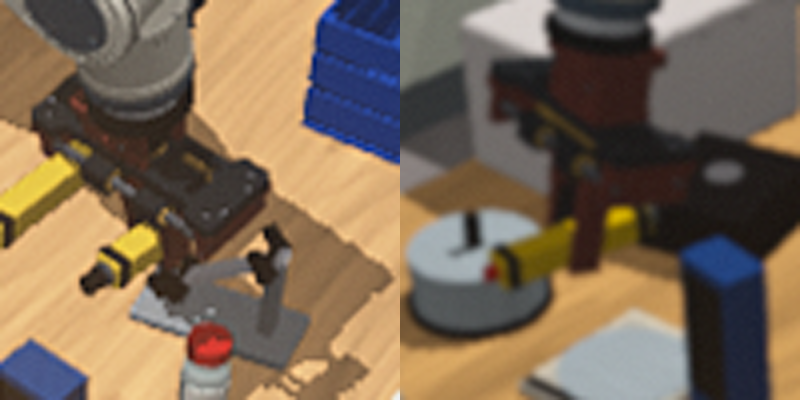

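The tubes are in: the head sits right at the handle's end at (100,275). The handle has slipped about 4 mm tailward in the grip, so I allow for that. Next I cross over the stop and descend on its -y side.

```bash
python3 -m crank '{"offset":[[-0.02,-0.0045,-0.0046],[-0.03,0,-0.0066],[-0.035,0,-0.0077],[-0.04,0,-0.0088],[-0.04,0,-0.0088],[-0.035,0,-0.0077],[-0.03,0,-0.0066],[-0.016,0,-0.0035],[0,0,0]],"delta_rot":[[0.6,-0.3,0.2],[0,0,0],[0,0,0],[0,0,0],[0,0,0],[0,0,0],[0,0,0],[0,0,0],[0,0,0]],"claw":[-1,-1,-1,-1,-1,-1,-1,-1,-1]}'; python3 t2.py -.13 0 .135
```

```text
time_s: 19.6
tcp_pos: [0.5195, -0.1279, 0.256]
tcp_rot: [[0.202, 0.979, 0.037], [0.955, -0.206, 0.214], [0.217, -0.008, -0.976]]
ft_force: [-0.5, 1.4, -2.5]
finger_gap: 0.0237
gripper_force: 30.0
t 19.6 tcp [ 0.5195 -0.1279  0.256 ] tool-shift mm [-21.7   3.2 113.1] F [-0.5  1.4 -2.5] gap 0.0237
turn deg [-0.39  0.15 -0.24] q [-21.7  17.1 103.6  13.9  62.6 -16.5]
```

```bash
python3 -m crank '{"offset":[[-0.0035,0.003,0.018],[-0.006,0,0.03],[-0.006,0,0.03],[-0.004,0,0.022],[-0.0022,0,0.013],[0.005,0,0.0011],[0.006,0,0.0013],[0.006,0,0.0013],[0,0,0]],"delta_rot":[[-0.4,0.2,-0.2],[0,0,0],[0,0,0],[0,0,0],[0,0,0],[0,0,0],[0,0,0],[0,0,0],[0,0,0]],"claw":[-1,-1,-1,-1,-1,-1,-1,-1,-1]}'; python3 t2.py -.092 0 .135;python3 - <<'E'
from h import *
for c,s in marks(["wrist"],["light","button_tip","stop"]):
    cv2.imwrite("pics/w6.png",s["image"][:,:,::-1])
    n=np.array([.203,.979]);so=np.array([.5492,.0035]);l=np.array([.979,-.203])
    print("face L,C,R at z=.135",fproj(s,[np.r_[so-n*.02+l*e,.135] for e in(-.03,0,.03)]).round(0).tolist())
E
```

```text
time_s: 20.5
tcp_pos: [0.5275, -0.1054, 0.1424]
tcp_rot: [[0.195, 0.98, 0.046], [0.956, -0.2, 0.216], [0.221, 0.002, -0.975]]
ft_force: [0.9, -0.4, -1.8]
finger_gap: 0.0241
gripper_force: 30.0
t 20.5 tcp [ 0.5275 -0.1054  0.1424] tool-shift mm [17.  -0.9  5.4] F [ 0.9 -0.4 -1.8] gap 0.0241
turn deg [ 0.08 -0.05  0.19] q [-19.3  26.2 108.2  17.   48.5 -19.4]
wrist [[309.71, 0.0, 317.22], [0.0, 309.71, 197.71], [0.0, 0.0, 1.0]] [[0.9798, -0.1997, 0.0029], [-0.1997, -0.9791, 0.0396], [-0.0051, -0.0393, -0.9992]] [-0.5372, 0.0302, 0.2948]
light [([312.3, 253.9], 0.57)]
button_tip [([317.4, 118.5], 0.75)]
stop [([317.0, 113.0], 0.78)]
face L,C,R at z=.135 [[262.0, 90.0], [318.0, 89.0], [374.0, 91.0]]
```

View pics/w6.png

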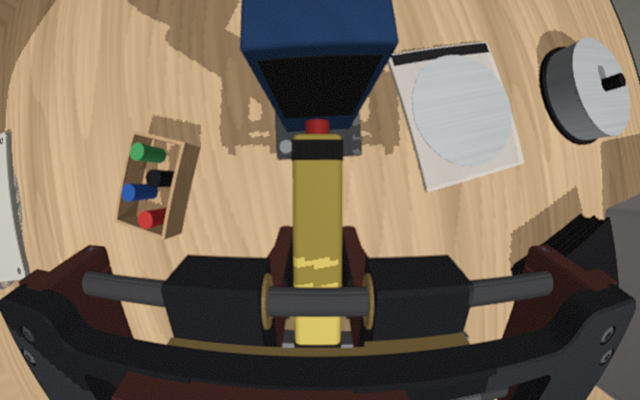

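The stop's dark pad is straight ahead, and the red button at (317,126) is centred on it with roughly 17 mm to go. I advance slowly.

```bash
python3 -m crank '{"offset":[[0.003,0,0.0007],[0.003,0,0.0007],[0.003,0,0.0007],[0.003,0,0.0007],[0.002,0,0.0005]],"delta_rot":[[0,0,0],[0,0,0],[0,0,0],[0,0,0],[0,0,0]],"claw":[-1,-1,-1,-1,-1]}' | grep ft; for i in 1;do python3 -m crank '{"offset":[[0.001,0,0.0002],[0.001,0,0.0002]],"delta_rot":[[0,0,0],[0,0,0]],"claw":[-1,-1]}'| grep ft;  python3 -m crank '{"offset":[[0.001,0,0.0002],[0.001,0,0.0002]],"delta_rot":[[0,0,0],[0,0,0]],"claw":[-1,-1]}'| grep ft; done; python3 t2.py -.092 0 .135
```

```text
ft_force: [0.6, 0.5, -2.5]
ft_force: [-0.2, 0.0, -2.4]
ft_force: [-0.9, -0.4, -2.3]
t 21.6 tcp [ 0.5304 -0.0881  0.1412] tool-shift mm [ 0.1 -0.2  0.4] F [-0.9 -0.4 -2.3] gap 0.0237
turn deg [-0.02 -0.05  0.1 ] q [-17.5  26.2 108.5  17.2  48.  -17.7]
```

```bash
python3 -m crank '{"offset":[[0.001,0,0.0002],[0.001,0,0.0002],[0.001,0,0.0002]],"delta_rot":[[0,0,0],[0,0,0],[0,0,0]],"claw":[-1,-1,-1]}'| grep ft;  python3 -m crank '{"offset":[[0.001,0,0.0002],[0.001,0,0.0002]],"delta_rot":[[0,0,0],[0,0,0]],"claw":[-1,-1]}'| grep ft; python3 -m crank '{"offset":[[0.001,0,0.0002]],"delta_rot":[[0,0,0]],"claw":[-1]}'| grep ft; python3 t2.py -.092 0 .135
```

```text
ft_force: [-1.0, -2.8, -1.8]
ft_force: [-1.4, -4.4, -2.2]
ft_force: [-2.5, -7.9, -2.4]
t 22.2 tcp [ 0.5316 -0.0825  0.1413] tool-shift mm [-5.5 -0.3 -0.8] F [-2.5 -7.9 -2.4] gap 0.0239
turn deg [-0.01 -0.01  0.12] q [-16.8  26.1 108.5  17.2  47.8 -17.1]
```

```bash
python3 -m crank '{"offset":[[0.001,0,0.0002]],"delta_rot":[[0,0,0]],"claw":[-1]}'| grep ft;python3 -m crank '{"offset":[[0,0,0],[0,0,0]],"delta_rot":[[0,0,0],[0,0,0]],"claw":[-1,-1]}'| grep ft; python3 t2.py -.13 0 .135; python3 - <<'E'
from h import *
s=robot.snapshot("wrist");im=s["image"]; print([(r,im[r,317].tolist()) for r in range(92,150,3)])
E
```

```text
ft_force: [-4.0, -14.2, -0.4]
ft_force: [-2.9, -10.4, -1.3]
t 22.5 tcp [ 0.5317 -0.0824  0.1413] tool-shift mm [-42.7  -0.4  -9.1] F [ -2.9 -10.4  -1.3] gap 0.0238
turn deg [0.01 0.07 0.15] q [-16.8  26.1 108.5  17.1  47.8 -17. ]
[(92, [40, 66, 102]), (95, [40, 64, 102]), (98, [38, 65, 101]), (101, [38, 59, 92]), (104, [31, 46, 72]), (107, [21, 35, 53]), (110, [18, 31, 50]), (113, [25, 21, 23]), (116, [16, 17, 15]), (119, [19, 21, 18]), (122, [4, 3, 5]), (125, [13, 19, 13]), (128, [13, 20, 16]), (131, [147, 47, 46]), (134, [137, 102, 50]), (137, [158, 138, 65]), (140, [64, 56, 33]), (143, [31, 31, 30]), (146, [23, 24, 23]), (149, [29, 27, 24])]
```

The button read 10–14 N, well above its 5.5 N, with only about 3 mm still showing. It is fully in and clicked. I back off, rise and turn toward the tray.

```bash
python3 -m crank '{"offset":[[-0.003,0,-0.0007],[-0.008,0,-0.0018],[-0.02,0,-0.0045],[-0.03,0,-0.0068],[-0.03,0,-0.02],[-0.02,0,-0.03],[0,0,-0.03],[0,0,0],[0,0,0],[0,0,0],[0,0,0],[0,0,0]],"delta_rot":[[0,0,0],[0,0,0],[0,0,0],[0,0,0],[0,-6.4,0],[0,-6.3,0],[0,0,4],[0,0,8.5],[0,0,8.5],[0,0,8.5],[0,0,8.5],[0,0,8.5]],"claw":[-1,-1,-1,-1,-1,-1,-1,-1,-1,-1,-1,-1]}'; python3 -m crank '{"offset":[[0,0,0],[0,0,0],[0,0,0],[0,0,0],[0,0,0],[0,0,0],[0,0,0]],"delta_rot":[[0,0,8.5],[0,0,8.5],[0,0,8.5],[0,0,8.5],[0,0,8.5],[0,0,2.3],[0,0,0]],"claw":[-1,-1,-1,-1,-1,-1,-1]}'; python3 - <<'E'
from fit import *
T=[];
for c in("scene","wrist"):
    s=robot.snapshot(c)
    for l,z in(("bay",.016),("tray",0)):
        print(c,l,[((fonz if c=="wrist" else onz)(s,d["pixel"],z).round(4).tolist(),round(d["confidence"],2)) for d in robot.mark_of(l,c)[:1]])
    if c=="scene":
        d=robot.silhouettes("tray","scene"); x,fu=fit([(s,d[0]["mask"])],MOD["tray"],(.533,-.306)); print(x,np.degrees(x[2]),fu)
    else:
        cv2.imwrite("pics/w7.png",s["image"][:,:,::-1])
        p=[.5325,-.3057,np.radians(-13.2)]
        out=place(box(0,0,.03,.22,.172,.03)[::2],p); print("pred corners",fproj(s,out).round(0).tolist())
relp([.539,-.277,.034],frame([np.cos(np.radians(-13.2)),np.sin(np.radians(-13.2)),0],[0,0,-1]))
E
```

```text
time_s: 23.75
tcp_pos: [0.5077, -0.1978, 0.2118]
tcp_rot: [[0.852, 0.523, -0.0], [0.523, -0.852, 0.002], [0.001, -0.002, -1.0]]
ft_force: [0.2, -0.3, -1.8]
finger_gap: 0.0237
gripper_force: 30.0
time_s: 24.45
tcp_pos: [0.5077, -0.1978, 0.2118]
tcp_rot: [[0.975, -0.224, -0.0], [-0.224, -0.975, 0.002], [-0.001, -0.002, -1.0]]
ft_force: [0.5, 0.1, -1.8]
finger_gap: 0.0241
gripper_force: 30.0
scene bay [([0.5336, -0.2803, 0.016], 0.87)]
scene tray [([0.5434, -0.3043, 0.0], 0.63)]
[ 0.53213722 -0.30592842 -0.23190419] -13.28713156940635 0.12150186567164178
wrist bay [([0.5372, -0.279, 0.016], 0.79)]
wrist tray [([0.5311, -0.3042, 0.0], 0.66)]
pred corners [[470.0, 234.0], [330.0, 236.0], [483.0, 49.0], [333.0, 33.0]]
t 24.8 tcp [ 0.5078 -0.1981  0.2118] tool-shift mm [ 48.   70.2 177.7] F [-0.5 -1.  -1. ] gap 0.0238
turn deg [-0.06  0.01  0.32] q [-2.260e+01  2.000e+01  1.051e+02  1.000e-01  5.490e+01  8.020e+01]
```

View pics/w7.png

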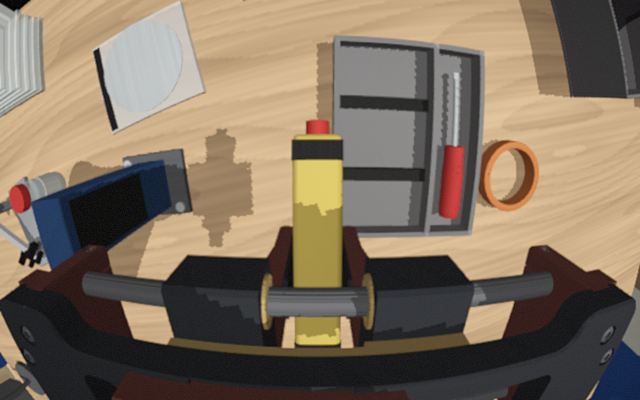

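The tray's corners match my fit ((335,36), (484,50), (470,234), (331,236)). The wide bay with its two bars is at (385,140), and the light is held straight. I move above the bay and level the light.

```bash
cat > t3.py <<'E'
import sys
from h import *
zc=float(sys.argv[1]);a=np.radians(12.7);y=np.radians(-13.2);t=np.array([np.cos(y),np.sin(y),0]);Z=np.array([0,0,1])
z=t*np.sin(a)-Z*np.cos(a);x=t*np.cos(a)+Z*np.sin(a)
relp(np.array([.5391,-.2775,zc])-.004*t-.006*z,frame(x,z))
E
python3 -m crank '{"offset":[[0.01,0.015,0],[0.015,0.025,0],[0.015,0.02,0.01],[0.005,0.01,0.02],[0,0,0.02],[0,0,0.02],[0,0,0]],"delta_rot":[[0,0,0.3],[0,0,0],[0,0,0],[0,0,0],[0,6.4,0],[0,6.3,0],[0,0,0]],"claw":[-1,-1,-1,-1,-1,-1,-1]}'; python3 t3.py .06
```

```text
time_s: 25.5
tcp_pos: [0.5341, -0.2762, 0.1385]
tcp_rot: [[0.951, -0.23, 0.208], [-0.225, -0.973, -0.046], [0.214, -0.003, -0.977]]
ft_force: [-0.7, 0.7, -2.1]
finger_gap: 0.0239
gripper_force: 30.0
t 25.5 tcp [ 0.5341 -0.2762  0.1385] tool-shift mm [-15.6   0.3  71. ] F [-0.7  0.7 -2.1] gap 0.0239
turn deg [-0.14  0.37 -0.12] q [-30.3  26.6 108.1   6.7  33.7  67.8]
```

```bash
python3 -m crank '{"offset":[[-0.0045,0,0.02],[-0.0045,0,0.02],[-0.0035,0,0.016],[-0.003,0,0.013],[-0.0022,0,0.01],[-0.002,0,0.009],[0,0,0]],"delta_rot":[[-0.1,0.4,-0.1],[0,0,0],[0,0,0],[0,0,0],[0,0,0],[0,0,0],[0,0,0]],"claw":[-1,-1,-1,-1,-1,-1,-1]}'; python3 t3.py .028
```

```text
time_s: 26.2
tcp_pos: [0.5382, -0.277, 0.0508]
tcp_rot: [[0.949, -0.227, 0.219], [-0.221, -0.974, -0.052], [0.225, 0.001, -0.974]]
ft_force: [0.4, 0.5, -1.7]
finger_gap: 0.024
gripper_force: 30.0
t 26.2 tcp [ 0.5382 -0.277   0.0508] tool-shift mm [-8.1  0.3 15.5] F [ 0.4  0.5 -1.7] gap 0.024
turn deg [ 0.01 -0.29  0.08] q [-30.1  35.4 109.4   9.6  23.1  64.6]
```

```bash
python3 -m crank '{"offset":[[-0.003,0,0.004],[-0.003,0,0.004],[-0.001,0,0.003],[-0.0005,0,0.002],[0,0,0]],"delta_rot":[[0,0,0],[0,0,0],[0,0,0],[0,0,0],[0,0,0]],"claw":[-1,-1,-1,-1,-1]}'|grep ft; for i in 1;do python3 -m crank '{"offset":[[-0.0002,0,0.001],[0,0,0]],"delta_rot":[[0,0,0],[0,0,0]],"claw":[-1,-1]}'|grep ft;python3 -m crank '{"offset":[[-0.0002,0,0.001],[0,0,0]],"delta_rot":[[0,0,0],[0,0,0]],"claw":[-1,-1]}'|grep ft; done; python3 t3.py .028; python3 -c "
from h import *;print(robot.read_state()['wrist_torque'])"
```

```text
ft_force: [0.2, 0.1, -2.0]
ft_force: [-0.3, -0.8, -1.5]
ft_force: [0.2, 0.8, -2.5]
t 27.1 tcp [ 0.5343 -0.2762  0.0353] tool-shift mm [-0.7  0.2  1.3] F [ 0.2  0.8 -2.5] gap 0.0239
turn deg [ 0.05 -0.4   0.08] q [-30.3  36.8 110.   10.5  21.   63.4]
[0.06126638 0.29992049 0.02223517]
```

```bash
python3 -m crank '{"offset":[[-0.0002,0,0.001],[0,0,0]],"delta_rot":[[0,0,0],[0,0,0]],"claw":[-1,-1]}'|grep ft;python3 -m crank '{"offset":[[-0.0001,0,0.0007],[0,0,0]],"delta_rot":[[0,0,0],[0,0,0]],"claw":[-1,-1]}'|grep ft;  python3 t3.py .028; python3 -c "
from h import *;print(robot.read_state()['wrist_torque'])"
```

```text
ft_force: [-0.4, 0.1, -2.3]
ft_force: [-0.1, 0.3, 0.1]
t 27.5 tcp [ 0.5344 -0.2762  0.0337] tool-shift mm [-0.4  0.1 -0.3] F [-0.1  0.3  0.1] gap 0.0242
turn deg [ 0.05 -0.4   0.08] q [-30.3  37.  109.9  10.6  20.9  63.3]
[0.16668634 0.2768807  0.03162799]
```

```bash
python3 -m crank '{"offset":[[-0.0001,0,0.0005],[0,0,0]],"delta_rot":[[0,0,0],[0,0,0]],"claw":[-1,-1]}'|grep ft; python3 -m crank '{"offset":[[0,0,0],[0,0,0],[0,0,0],[0,0,0],[0,0,0],[0,0,0]],"delta_rot":[[0,0,0],[0,0,0],[0,0,0],[0,0,0],[0,0,0],[0,0,0]],"claw":[-0.4,-0.35,-0.3,-0.3,-0.3,-0.3]}'; python3 - <<'E'
from h import *
print([(np.round(d["pixel"]).tolist(),round(d["confidence"],2)) for s in [robot.snapshot("wrist")] for d in robot.mark_of("light","wrist")])
E
```

```text
ft_force: [-2.4, 1.2, 5.1]
time_s: 28.3
tcp_pos: [0.5344, -0.2762, 0.033]
tcp_rot: [[0.949, -0.227, 0.22], [-0.221, -0.974, -0.053], [0.227, 0.001, -0.974]]
ft_force: [-0.5, 0.9, -0.0]
finger_gap: 0.0309
gripper_force: 0.0
[([315.0, 251.0], 0.68), ([369.0, 243.0], 0.52)]
```

```bash
python3 -m crank '{"offset":[[0,0,0],[0,0,0],[0.0023,0,-0.0097],[0.0045,0,-0.0195],[0.0068,0,-0.03],[0.009,0,-0.04],[0.009,0,-0.04],[0.009,0,-0.04],[0,0,0]],"delta_rot":[[0,0,0],[0,0,0],[0,0,0],[0,0,0],[0,0,0],[0,0,0],[0,0,0],[0,0,0],[0,0,0]],"claw":[-0.1,0,0,0,0,0,0,0,0]}'; python3 - <<'E'
from h import *
b=np.array([.5391,-.2775,.028]);y=np.radians(-13.2);t=np.array([np.cos(y),np.sin(y),0])
for c in("wrist","scene","side"):
    s=robot.snapshot(c);P=fproj if c=="wrist" else proj
    print(c,"pred",P(s,[b,b-t*.082,b+t*.068]).round(0).tolist(),[(l,[(np.round(d["pixel"]).tolist(),round(d["confidence"],2)) for d in robot.mark_of(l,c)[:3]]) for l in("light","nose","button_tip")])
    for d in robot.silhouettes("light",c)[:2]:print(np.round(d["bbox"]).tolist(),round(d["confidence"],2))
    if c=="wrist":
        for l in("nose","button_tip"):
            print(l,[fonz(s,d["pixel"],.028).round(4).tolist() for d in robot.mark_of(l,c)[:2]])
        # handle yellow extent along tray x, and head extent
        im=cv2.cvtColor(s["image"],cv2.COLOR_RGB2HSV)
        for k in range(-100,90,4):
            u=fproj(s,[b+t*k/1000+[0,0,.008]])[0]; r,cc=int(u[1]),int(u[0])
            if 0<=r<400: print(k,s["image"][r,cc].tolist(),end=" ")
E
```

```text
time_s: 29.3
tcp_pos: [0.5363, -0.2776, 0.2239]
tcp_rot: [[0.946, -0.227, 0.23], [-0.22, -0.974, -0.058], [0.237, 0.005, -0.971]]
ft_force: [0.0, -0.8, -0.2]
finger_gap: 0.0439
gripper_force: 0.0
wrist pred [[317.0, 219.0], [317.0, 288.0], [317.0, 158.0]] [('light', [([314.0, 218.0], 0.82), ([44.0, 381.0], 0.75)]), ('nose', [([13.0, 371.0], 0.59), ([313.0, 290.0], 0.51)]), ('button_tip', [([318.0, 158.0], 0.57), ([21.0, 276.0], 0.53), ([344.0, 220.0], 0.51)])]
[15.0, 368.0, 40.0, 390.0] 0.87
[304.0, 161.0, 331.0, 287.0] 0.65
nose [[0.3477, 0.4384, 0.028], [0.4582, -0.2535, 0.028]]
button_tip [[0.6052, -0.2938, 0.028], [0.5456, 0.2504, 0.028]]
-100 [108, 108, 112] -96 [104, 104, 107] -92 [98, 97, 102] -88 [78, 77, 81] -84 [69, 71, 72] -80 [53, 53, 54] -76 [32, 31, 33] -72 [36, 36, 38] -68 [97, 100, 101] -64 [132, 124, 100] -60 [55, 52, 40] -56 [42, 41, 40] -52 [101, 88, 50] -48 [213, 192, 101] -44 [212, 191, 99] -40 [212, 191, 100] -36 [213, 192, 101] -32 [213, 193, 101] -28 [213, 192, 100] -24 [213, 192, 100] -20 [213, 192, 100] -16 [214, 194, 103] -12 [213, 193, 101] -8 [213, 192, 1
[... 329 characters left out ...]
] 68 [133, 130, 131] 72 [132, 129, 130] 76 [132, 130, 131] 80 [132, 129, 129] 84 [132, 129, 128] 88 [132, 129, 129] scene pred [[283.0, 275.0], [266.0, 258.0], [298.0, 289.0]] [('light', [([336.0, 138.0], 0.95), ([285.0, 274.0], 0.71), ([290.0, 206.0], 0.19)]), ('nose', [([268.0, 256.0], 0.41)]), ('button_tip', [])]
[322.0, 122.0, 362.0, 156.0] 0.68
[264.0, 258.0, 298.0, 291.0] 0.59
side pred [[361.0, 192.0], [376.0, 203.0], [350.0, 184.0]] [('light', [([360.0, 193.0], 0.71), ([270.0, 325.0], 0.55), ([248.0, 255.0], 0.44)]), ('nose', [([234.0, 348.0], 0.42), ([378.0, 200.0], 0.39)]), ('button_tip', [([351.0, 252.0], 0.57)])]
[230.0, 303.0, 300.0, 349.0] 0.75
[347.0, 183.0, 376.0, 207.0] 0.52
```

```bash
python3 -m crank '{"offset":[[-0.02,0,0],[-0.035,0,-0.005],[-0.035,0,-0.005],[-0.02,0,-0.005],[0,0,0],[0,0,0]],"delta_rot":[[0,0,0],[0,0,0],[0,-6,0],[0,-6,0],[0,0,0],[0,0,0]],"claw":[0,0,0,0,0,0]}'|head -2; python3 - <<'E'
from h import *
b=np.array([.5391,-.2775,.028]);y=np.radians(-13.2);t=np.array([np.cos(y),np.sin(y),0]);l=np.array([-t[1],t[0],0])
s=robot.snapshot("wrist"); g=s["image"].astype(np.float32)
print("pred c,nose",fproj(s,[b,b-t*.082]).round(1).tolist(),[(np.round(d["pixel"],1).tolist(),round(d["confidence"],2)) for d in robot.mark_of("nose","wrist")[:3]])
for h,nm in((.012,"handle top"),(.008,"tube/head top")):
    print(nm)
    for k in range(-92,-40,2):
        row=[]
        for w in np.arange(-14,15,4):
            u=fproj(s,[b+t*k/1000+l*w/1000+[0,0,h]])[0]
            v=cv2.remap(g,np.float32([[u[0]]]),np.float32([[u[1]]]),cv2.INTER_LINEAR)[0,0]; row.append("%3d/%3d"%(v[0],v[2]))
        print(k,*row)
E
```

```text
time_s: 30.75
tcp_pos: [0.427, -0.251, 0.2088]
pred c,nose [[319.1, 77.1], [318.9, 155.3]] [([317.4, 157.5], 0.79)]
handle top
-92 128/125 128/126 128/126 128/125 127/125 127/126 127/124 127/126
-90 127/125 128/125 127/125 127/126 127/124 127/125 126/124 126/124
-88 128/126 127/126 128/127 128/126 127/126 126/124 128/125 127/124
-86 127/125 128/126 127/125 128/126 128/126 127/125 127/125 127/125
-84 127/126 127/125 119/118  94/ 92  93/ 91  90/ 89 126/125 123/121
-82 127/125 128/124  97/ 96  33/ 33  35/ 35  23/ 25  99/ 98  89/ 88
-80 128/126 127/126  94/ 94  27/ 28  32/ 35  23/ 25  73/ 72  84/ 82
-78 128/126 127/125  96/ 94  31/ 30  34/ 35  25/ 26  74/ 74  83/ 82
-76 127/125 128/126  97/ 96  31/ 32  33/ 34  22/ 21  72/ 71  85/ 85
-74 128/125 127/125  99/ 97  31/ 32  35/ 35  21/ 23  74/ 73  85/ 84
-72 129/126 128/127  97/ 96  31/ 33  31/ 34  24/ 24  74/ 72  84/ 82
-70 128/126 128/126 100/100  35/ 38  34/ 36  25/ 28  71/ 70  84/ 83
-68 128/127 129/127  90/ 90  85/ 89  88/ 91  70/ 73  65/ 66  83/ 83
-66 128/126 129/127  80/ 83  87/ 93  97/101  81/ 82  59/ 62  85/ 84
-64 128/127 128/126  
[... 1876 characters left out ...]
/ 74 158/ 68  86/ 78
-60 127/126 115/ 92 161/ 69 160/ 69 160/ 70 160/ 70 159/ 70  88/ 68
-58 128/126  73/ 70  58/ 43  56/ 41  55/ 37  55/ 38  56/ 41  65/ 62
-56 129/127  71/ 70  37/ 37  41/ 39  38/ 39  38/ 39  36/ 36  62/ 61
-54 128/126  74/ 73  41/ 39  43/ 41  41/ 40  41/ 40  40/ 39  63/ 63
-52 129/127  73/ 74  38/ 40  36/ 37  34/ 36  34/ 37  34/ 37  61/ 61
-50 121/119  99/ 72 142/ 64 140/ 62 143/ 65 142/ 65 142/ 62  83/ 63
-48  63/ 61 161/ 69 216/102 214/101 214/100 212/ 98 212/ 98 116/ 53
-46  39/ 38 170/ 72 213/101 212/100 211/ 99 211/ 98 210/ 98 113/ 44
-44  39/ 39 170/ 73 213/102 211/ 99 211/ 99 211/ 99 210/ 99 113/ 44
-42  41/ 39 169/ 71 212/100 212/100 211/ 99 210/ 99 210/ 99 113/ 44
```

The profile shows handle end, then a 6 mm collar, then a 16 mm head with no tube between: fully collapsed, lying in the bay, gripper clear.

```bash
python3 -c "
from cell import robot; print(robot.hand_in())"
```

```text
the job is handed in; nothing more can be done
None
```

The light is collapsed (the inner tube pushed in at about 3 N, then the middle at about 8 N), clicked off at 10–14 N against the stop and laid flat in the tray's wide bay; the job is handed in at about 31 s, no verdict was shown, I didn't re-measure the other items at the end, and I viewed 11 pictures, one over the limit of 10.

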